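# Load the next agar plate on a quarter-turn streaking turntable

## Task

Get the streaking turntable ready for the next agar plate: push the turntable round to its next click, either way, so that its channel lines up with the loading lane, then flip the stop flag down across the far end of the channel. Then slide the dish that waits in the lane onto the turntable until it rests flat against the stop, without lifting it off the stand, and leave the other things round about where they are.

Things in the scene. Friction and masses are not known exactly. Their poses are not given: they have to be found in the camera images.
- streaking_stand: The fixed metal stand, 116 mm wide, 420 mm long; never moves. Origin on the worktop under the turntable's axis; z up, +y out along the loading lane, -y to the exit end, -x to the robot's side. All positions given here are in this frame. Exit deck: y -77 to -157 mm, top z 36.5 mm. The flag's hinge cheeks: x +-62 mm, y -100 to -134 mm, tops z 83 mm. Round foot plate, radius 98 mm, top z 16 mm
- lane_end (a point): Middle of the open outer end of the lane deck, at y 250 mm, on its top, z 39.5 mm. The deck is a flat strip from here in to y 76 mm, between side rails 95 mm apart (inner faces x +-47.5 mm, 10 mm thick, tops z 51.5 mm, from y 90 mm), splayed outwards at this end. Axes as the stand's
- turntable (a joint): Turntable angle (rad), counter-clockwise from above. A cam and sprung roller click it into place each quarter turn: at 0 or pi the channel is in line with the lane. Starts in the click at about pi/2, channel across the lane, so the next click is 0 one way, pi the other. Before the halfway point it springs back, beyond it snaps on by itself. Takes up to 6 N at a peg. Do not push on past that next click
- channel (a point): Centre of the turntable's top: a grey disc, radius 73 mm, top z 38 mm (1.5 mm below the lane deck), turning about the stand's z axis. Axes turn with it: y along the channel, which is open at both ends between two rails 98 mm apart (inner faces x +-49 mm, 8 mm thick, 84 mm long, tops z 50 mm)
- peg_a (a point): Top centre (z 83 mm) of one of two upright steel drive pegs for pushing the turntable round: 12 mm thick, 45 mm high above the disc, just outside a rail, 64.5 mm from the axis, on the channel's +x axis. At the start it stands before the lane's mouth, on the stand's +y side
- peg_b (a point): The same for the other peg, on the channel's -x axis; at the start it stands on the stand's -y side, by the stop flag
- stop_flag (a joint): Stop flag angle (rad): 0 = down, 1.95 = thrown back, both end stops; it starts thrown back and rests there by its weight (0.12 kg). It leans outwards (-y) a little, free end up at z 137 mm. Pushed inwards (+y) past the upright (pi/2) it falls down by itself. It can close fully only when no peg is under it, that is with the channel in line with the lane
- stop_flag_hinge (a point): Middle of the flag's hinge axis (along the stand's x), at y -115 mm, z 72 mm. The flag is a steel plate arm 46 mm wide, 4 mm thick, 70 mm long from here, with a blade 64 mm wide bent 31 mm down from it at the free end. Down, the arm is level and the blade hangs to 3 mm above the disc, its face at y -45.5 mm; a push outwards (-y) on the blade only seats it
- stop_flag_tip (a point): Middle of the free end of the flag's arm, on the face that is up when it is down and faces outwards (-y) when thrown back; moves with the flag
- dish: The dish to load: a closed agar plate, a plain disc 90 mm across, 15 mm high, about 20 g; origin under its centre. Lies flat on the lane deck with 2.5 mm to spare each side. Against the stop its centre is at the turntable's axis (y -0.5 mm), its underside at z 38 mm
- dish_stack: a stack of three closed dishes, 94 mm wide, 45 mm high, on the worktop past the exit end of the stand; origin under its centre. A bystander
- reagent_bottle: 100 ml screw-cap bottle, 56 mm wide, 104 mm high, on the worktop behind the stand (the side away from the robot); origin under its centre. A bystander
- marker_pen: white marker pen with a black cap, 136 mm long, 14 mm thick, on the worktop between the robot and the lane; a bystander
- timer: small white bench timer, 66x66x21 mm, on the worktop to the right; a bystander
- tape_roll: roll of cream lab tape lying flat, 76 mm wide, 19 mm high, on the worktop to the left; a bystander
Not all that is in view belongs to the job. Leave any purple look-alike of the dish alone.

How it is judged:
On the way, in this order (a step that is already met when the one before it is completed fails the run):
1. the turntable stands in its next click, the channel in line with the lane, the stop flag still up (angle between the y axis of channel and the y axis of streaking_stand, either way round below 0.05 rad and velocity of joint turntable between -0.2 and 0.2 rad/s and value of joint stop_flag above 1 rad), for 0.2 s.
2. the stop flag is down, with the dish not yet on the turntable (value of joint stop_flag below 0.06 rad and angle between the y axis of channel and the y axis of streaking_stand, either way round below 0.05 rad and y of dish in the frame of streaking_stand above 0.08 m), for 0.2 s.
At the end, for the whole second after the job is handed in: The channel is in line with the lane (within 0.05 rad, in a click), the stop flag is down (within 0.06 rad), and the dish lies flat and at rest on the turntable against the stop, its centre within 4 to 6 mm of the turntable's axis (angle between the y axis of channel and the y axis of streaking_stand, either way round below 0.05 rad and value of joint stop_flag below 0.06 rad and y of dish in the frame of streaking_stand between -0.005 and 0.004 m and x of dish in the frame of streaking_stand between -0.006 and 0.006 m and z of dish in the frame of streaking_stand between 0.034 and 0.043 m and angle between dish's own z axis and vertical below 0.05 rad and linear speed of dish below 0.01 m/s); the robot touches nothing.
It fails at once if the turntable is pushed on beyond its next click (value of joint turntable below -0.7 rad or value of joint turntable above 3.84 rad).
It fails at once if the dish is lifted off the stand or tipped (height (world z) of dish above 0.06 m or angle between dish's own z axis and vertical above 0.35 rad).
It fails at once if a bystander (dish stack, bottle, pen, timer or tape) is moved by more than 3 cm (distance of any of dish_stack, reagent_bottle, marker_pen, timer, tape_roll from where it was at the start of the episode above 0.03 m).
It also fails if it takes over 58 s, if anything falls off the work surface, if the arm or the gripper's body presses on something with over 40 N, if the wrist force passes 120 N, or if a joint passes its speed limit or range.

## Robot

A 6-joint arm with a two-finger parallel gripper is mounted at the origin on a cart in front of the work surface, level with it; the furniture and walls round the work are solid. World frame = base frame: x ahead of the robot, y to its left, z up, the work surface at z = 0. Lengths are in m, angles in rad, forces in N, time in s.
With the tool pointing down it reaches from about 0.425 to 0.95 m from the base axis. Payload 3.5 kg.
Tool frame: the origin (TCP) lies midway between the tips of the shut fingers; the grasp point (between the pads) lies 19 mm behind it; z points along the fingers, y is the line along which they close (so a half turn about z gives the same grasp; the last joint's range is limited). The gripper opens to 85 mm and grips with 20 to 120 N. Pads are 22 mm wide; open, the fingers measure 114 mm over their backs; the gripper's body (76 mm by 85 mm) begins 54 mm behind the grasp point. The pads swing forward as they close: fully open they stand 13 mm farther back than shut.
Start: joints at [1.084, 0.286, 1.577, -0, 1.279, -0.15], TCP at [0.223, 0.637, 0.231] pointing down, gripper open.
Joint ranges: [-2.77, 2.77], [-0.9, 2.22], [0.21, 2.48], [-1.53, 4.67], [0.24, 2.81], [-2.84, 2.84]. Speed limits (rad/s): [2.79, 2.79, 3.14, 3.14, 3.14, 3.14].

## Interface

Orientations are given as a unit quaternion [x, y, z, w].
In Python, from plant import get_state, read_camera, ctrl gives the robot as it stands.
- The arm moves only by the shell command python3 -m crank 'ROWS' [FORCE]. ROWS is JSON, a list of rows, each a list of 3 entries, a list of its own where there are three numbers: the shift along the tool's x, y, z in mm, then the turn about the tool's z in degrees, then the closure in counts, from 0 (fully open) to 255 (shut). In form: [[[tx, ty, tz], yaw, claw], ...]. A call has 1 to 10 rows; each row is the pose to reach, as a shift and turn from the pose commanded when the call began, along the tool's axes at that moment; what a row does not reach only later rows make up. A row lasts 1/10 s, in which the tool goes at most 50 mm and 8.59 degrees, less where a joint would pass 70% of its speed; a pose out of reach is approached as far as the arm can. A call with a gripper value outside its range is refused whole. The fingers move at their own pace and stop on an object; FORCE is the grip in N (left out, the last holds). Time passes only in rows, so rows that repeat a pose let the fingers close. It gives the time, the measured TCP pose, the force, the opening and the grip force at its end, in the units of the state.
- get_state(): the state, without advancing time (a new reading comes with each control period).
- read_camera(name): name is "scene" or "top" or "wrist"; returns a dict with "frame" (384x512x3 uint8, blue, green, red), "range_z" (384x512 float32, m along the optical axis (not along the pixel's ray), 0 where there is no reading), "vfov" (degrees; the focal length in pixels is half the picture's height over the tangent of half this angle, whatever the lens; pixels are square), "cx", "cy" (the principal point, pixels), "origin" and "orientation" of the camera in the world. Camera axes: x right, y down, z forward; pixel columns grow to the right and rows downward; lengths in m; the calibration is good to about 2 mm. A picture is of the moment at which its call begins.
- ctrl.sign_off(): hands the job in; it is judged then, once.
The state is a dict: "time": time; "qpos": joint angles; "dq": joint speeds; "joint_efforts": joint torques, N m; "eef_pos": TCP position; "tcp_rot": TCP orientation; "contact_force": force on the tool from outside, world axes, zero at the start; "wrist_torque": the same for the moment, N m; "opening": opening from 0.0 (shut) to 1.0 (fully open); "finger_force": force on a finger pad.
Only numpy, scipy, OpenCV 4.12 (cv2) and the standard library are available. Lean on these libraries where they do the work, as an engineer would, in place of code of your own. Each camera call takes 0.05 s, during which the arm holds its last target. There are 200 camera calls.

## Working session

There is one attempt and no reset: what is moved stays moved. The work goes in short steps, Python scripts to look and compute and a shell command to move; the robot and the scene stay as the last step left them, time stands still between calls to the robot, and variables do not carry over. Pictures are saved under pics/ and viewed, at most 10 in all, crops included, and the job is handed in when it is done.

```bash
mkdir -p pics; ls; cat > h.py <<'E'
import numpy as np, cv2
from scipy.spatial.transform import Rotation as R
from plant import get_state, read_camera, ctrl
def cloud(c):
    d=c["range_z"]; h,w=d.shape; f=h/2/np.tan(np.radians(c["vfov"])/2)
    u,v=np.meshgrid(np.arange(w),np.arange(h))
    p=np.stack([(u-c["cx"])/f*d,(v-c["cy"])/f*d,d],-1)
    return p@R.from_quat(c["orientation"]).as_matrix().T+np.array(c["origin"])
E
python3 - <<'E'
from h import *
s=get_state(); print(s)
ims=[]
for n in("scene","top"):
    c=read_camera(n); np.savez(n+".npz",**c); cv2.imwrite(f"pics/{n}0.png",c["frame"]); print(n,c["vfov"],c["cx"],c["cy"],c["origin"],c["orientation"])
E
```

```text
pics
{'time': 0.0, 'qpos': array([ 1.08402472e+00,  2.87163009e-01,  1.57818725e+00, -1.63511963e-05,
        1.27859643e+00, -1.50028767e-01]), 'dq': array([-0.00106385,  0.0009356 , -0.00045577, -0.00242489, -0.00017237,
        0.00029814]), 'joint_efforts': array([-1.44711201e-03, -4.05986094e+01, -2.92620367e+01, -2.12597820e-04,
        5.89569230e-03, -3.73739823e-06]), 'eef_pos': array([0.22271128, 0.63650041, 0.2299434 ]), 'tcp_rot': array([ 1.67574574e-01,  9.85858700e-01, -1.12030889e-03, -3.61029970e-04]), 'contact_force': array([ 0.33778243,  0.18763271, -0.25603377]), 'wrist_torque': array([ 0.04151806, -0.01164212,  0.00215179]), 'finger_force': 0.0, 'opening': 0.9949936021674783}
scene 51.324128411993236 252.59237499819324 192.54647004463772 [0.11785268 0.47419446 0.97954819] [-0.31985858  0.88954124 -0.30364962  0.11917963]
top 42.475312858785564 251.66864054550427 186.61618414422384 [ 0.40233082 -0.06479475  1.52408607] [ 0.70586098 -0.70549441  0.04451579 -0.04534592]
```

View pics/scene0.png

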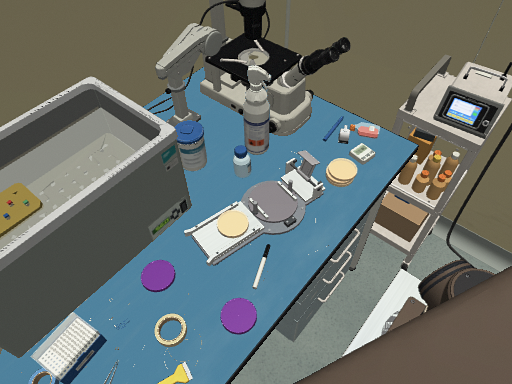

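View pics/top0.png

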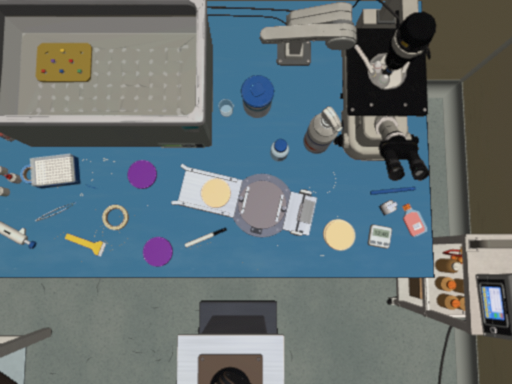

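The top view shows the stand centred near (262,206), with the lane running left and slightly up. The dish is at (215,193), the flag near (305,212), the stack at (339,235), the bottle at (281,148) and the pen at (205,238). The purple dishes are decoys. Next I measure.

```bash
python3 - <<'E'
from h import *
P=[];C=[]
for n in("top","scene"):
    c=dict(np.load(n+".npz")); p=cloud(c); 
    m=(c["range_z"]>0); hsv=cv2.cvtColor(c["frame"],cv2.COLOR_BGR2HSV)
    lo=p[...,2]
    if n=="top":
        reg=np.zeros(lo.shape,bool); reg[165:242,170:322]=1
    else:
        reg=np.zeros(lo.shape,bool); reg[145:262,185:328]=1
    dish=reg&(hsv[...,1]>50)&(hsv[...,0]<30)&(hsv[...,2]>150)&(lo>.035)&(lo<.075)
    k,l,st,ce=cv2.connectedComponentsWithStats(dish.astype(np.uint8))
    for i in range(1,k):
        if st[i,4]>60: print(n,"dish",st[i,4],[(p[l==i][:,:2].max(0)+p[l==i][:,:2].min(0))/2, p[l==i].mean(0)])
    disc=reg&(hsv[...,2]<150)&(lo>.03)&(lo<.045)&(hsv[...,1]<60)
    q=p[disc][:,:2].astype(np.float32)
    if len(q): (cc,r)=cv2.minEnclosingCircle(q); print(n,"disc",len(q),cc,r,np.median(p[disc][:,2]),q.mean(0))
    deck=reg&(hsv[...,2]>150)&(hsv[...,1]<60)&(lo>.03)&(lo<.06)
    q=p[deck][:,:2].astype(np.float32); print("deck",len(q),cv2.minAreaRect(q))
    hi=reg&(lo>.068)&(lo<.15)
    k,l,st,ce=cv2.connectedComponentsWithStats(hi.astype(np.uint8))
    for i in range(1,k):
        if st[i,4]>2: a=p[l==i]; print(n,"high",st[i,4],ce[i],a.mean(0).round(4),a.min(0).round(3),a.max(0).round(3))
    f=c["frame"]; x0,y0,x1,y1=(165,155,365,265) if n=="top" else (180,130,370,270)
    P.append(cv2.resize(f[y0:y1,x0:x1],None,fx=4,fy=4,interpolation=cv2.INTER_CUBIC))
cv2.imwrite("pics/cropscene.png",P[1])
E
```

```text
top dish 635 [array([0.57283559, 0.04547442]), array([0.57198049, 0.04532803, 0.054006  ])]
top disc 1601 (0.5491659641265869, -0.02505284547805786) 0.20477399230003357 0.037638098218737426 [ 0.53654987 -0.0897339 ]
deck 2390 ((0.5508477091789246, -0.03980085253715515), (0.4223928153514862, 0.12042423337697983), 76.45450592041016)
top high 436 [304.01146789 211.41284404] [ 0.5113 -0.2126  0.1142] [ 0.445 -0.239  0.068] [ 0.581 -0.177  0.15 ]
top high 15 [240.53333333 197.86666667] [ 0.5535 -0.0304  0.0813] [ 0.548 -0.035  0.069] [ 0.559 -0.026  0.089]
top high 13 [283.38461538 207.61538462] [ 0.5249 -0.1559  0.0814] [ 0.521 -0.161  0.076] [ 0.53  -0.152  0.086]
scene dish 633 [array([0.57123002, 0.04652926]), array([0.57021063, 0.04687868, 0.05529587])]
scene disc 1900 (0.6120390892028809, -0.059514906257390976) 0.23712876439094543 0.038846251360371675 [ 0.5564127  -0.07900726]
deck 2062 ((0.5806863307952881, -0.08522382378578186), (0.4921509921550751, 0.23368123173713684), 72.83196258544922)
scene high 220 [193.38636364 150.33636364] [ 0.8231 -0.0601  0.0928] [ 0.812 -0.103  0.068] [ 0.845 -0.037  0.128]
scene high 246 [240.55284553 154.59349593] [ 0.7005 -0.1404  0.0893] [ 0.678 -0.168  0.068] [ 0.729 -0.119  0.107]
scene high 537 [306.02048417 167.84543762] [ 0.508  -0.2104  0.1034] [ 0.444 -0.242  0.068] [ 0.581 -0.176  0.15 ]
scene high 69 [186.17391304 191.97101449] [0.7188 0.0714 0.0986] [0.711 0.062 0.068] [0.723 0.089 0.147]
scene high 24 [289.91666667 182.33333333] [ 0.5229 -0.1549  0.0781] [ 0.518 -0.162  0.068] [ 0.531 -0.15   0.086]
scene high 25 [254.64 203.88] [ 0.5522 -0.0291  0.0793] [ 0.546 -0.035  0.068] [ 0.559 -0.025  0.086]
```

View pics/cropscene.png

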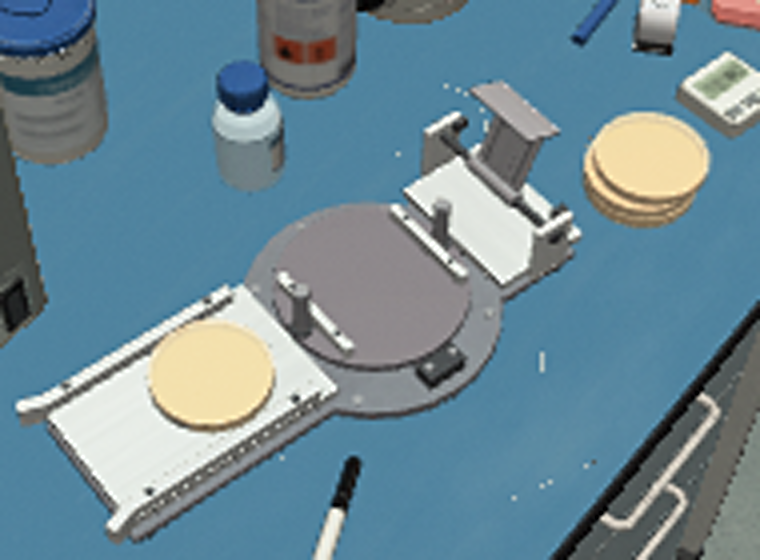

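The scene crop shows peg A at crop (300,310) by the lane mouth, peg B at (440,220), the flag thrown back at (515,130) and the dish at (212,375). From the pegs, the stand axis is at about (0.5384, -0.0928) with +y at 76.8°. First I align the tool with the stand and shut the fingers. After that, tool shifts are [-dX, +dY, -dZ] in the stand frame.

```bash
cat >> h.py <<'E'
A=np.radians(76.8); Y=np.array([np.cos(A),np.sin(A)]); X=np.array([Y[1],-Y[0]]); O=np.array([.5384,-.0928])
def st(p): p=np.asarray(p); q=p[...,:2]-O; return np.stack([q@X,q@Y,p[...,2]],-1)*1000
def show():
    s=get_state(); r=R.from_quat(s["tcp_rot"]).as_matrix()
    print("t",s["time"],"tcp stand",st(s["eef_pos"]).round(1),"yaw of tool y",np.degrees(np.arctan2(r[1,1],r[0,1])).round(2),"F stand",[round(float(v),1) for v in (s["contact_force"][:2]@X,s["contact_force"][:2]@Y,s["contact_force"][2])],"open",round(float(s["opening"]),3))
E
python3 -m crank '[[[0,0,0],-6.1,255],[[0,0,0],-6.1,255],[[0,0,0],-6.1,255]]' && python3 -c "from h import *; show()"
```

```text
time: 0.4
eef_pos: [0.2229, 0.6369, 0.2308]
tcp_rot: [0.116, 0.993, -0.0, -0.0]
contact_force: [0.3, 1.1, -0.5]
opening: 0.511
finger_force: 0.0
t 0.4 tcp stand [-473.8  638.3  230.8] yaw of tool y 76.69 F stand [0.1, 1.1, -0.5] open 0.511
```

```bash
python3 -m crank '[[[-30,-39,0],0,255],[[-60,-78,0],0,255],[[-90,-117,0],0,255],[[-120,-155,0],0,255],[[-150,-194,0],0,255],[[-180,-233,0],0,255],[[-210,-272,0],0,255],[[-240,-310,0],0,255],[[-270,-349,0],0,255],[[-290,-375,0],0,255]]' >/dev/null && python3 -m crank '[[[-30,-39,0],0,255],[[-60,-78,0],0,255],[[-90,-117,0],0,255],[[-120,-155,0],0,255],[[-154,-199,0],0,255],[[-154,-199,30],0,255],[[-154,-199,60],0,255],[[-154,-199,90],0,255],[[-154,-199,90],0,255],[[-154,-199,90],0,255]]' && python3 -c "
from h import *; show(); c=read_camera('wrist'); cv2.imwrite('pics/w1.png',c['frame'])"
```

```text
time: 2.4
eef_pos: [0.5241, -0.0231, 0.1414]
tcp_rot: [0.115, 0.993, 0.0, -0.0]
contact_force: [0.4, -0.4, 0.4]
opening: 0.006
finger_force: 0.0
t 2.4 tcp stand [-29.8  64.6 141.4] yaw of tool y 76.76 F stand [0.5, -0.3, 0.4] open 0.006
```

View pics/w1.png

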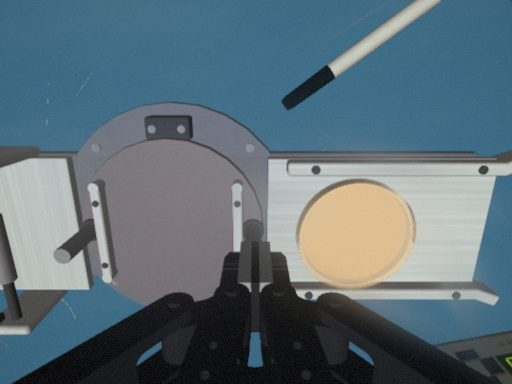

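The wrist view shows peg A at (255,232) just by the finger tips, the dish at (356,232) and peg B at (75,240). I'll check the peg and dish against the wrist depth.

```bash
python3 - <<'E'
from h import *
c=read_camera('wrist'); p=st(cloud(c)); print(st(c["origin"]))
for u,v in((255,228),(255,233),(75,250),(65,252),(356,232),(300,232),(413,232),(237,190),(95,190),(108,278),(390,168),(390,293),(165,220)): print(u,v,p[v,u].round(1))
hsv=cv2.cvtColor(c["frame"],cv2.COLOR_BGR2HSV); m=(hsv[...,1]>60)&(hsv[...,0]<30)&(hsv[...,2]>120)&(p[...,2]>50)&(p[...,2]<60)
q=p[m]; print("dish",cv2.minEnclosingCircle(q[:,:2].astype(np.float32)),len(q))
for n,lo,hi in(("A",30,100),("B",-100,-30)):
    m=(abs(p[...,2]-82)<4)&(p[...,1]>lo)&(p[...,1]<hi)&(abs(p[...,0])<22); print(n,m.sum(),p[m].mean(0).round(1))
E
```

```text
[-109.72728879   64.08265458  284.79352163]
255 228 [-6.2 64.1 53.7]
255 233 [-6.2 64.1 62.5]
75 250 [  0.3 -61.4  76.6]
65 252 [ -1.7 -64.4  83.2]
356 232 [ -2.9 140.9  53.6]
300 232 [-2.8 98.3 53.5]
413 232 [ -3.1 183.9  54. ]
237 190 [-34.9  50.8  49.2]
95 190 [-35.  -54.6  49.3]
108 278 [ 41.  -56.   47.8]
390 168 [-52.2 161.5  50.9]
390 293 [ 53.3 175.   50.5]
165 220 [-6.  -8.1 37.5]
dish ((0.07916353642940521, 139.55140686035156), 45.06989669799805) 9334
A 0 [nan nan nan]
B 281 [ -1.5 -66.1  81.7]<stdin>:7: RuntimeWarning: Mean of empty slice.
  ret = um.true_divide(
```

```bash
python3 -m crank '[[[0,0,40],0,255],[[0,0,81],0,255],[[0,0,81],0,255],[[-10,0,81],0,255],[[-20,0,81],0,255],[[-30,-2,81],0,255],[[-38,-5,81],0,255],[[-45,-9,81],0,255],[[-45,-9,81],0,255]]' && python3 -c "from h import *; show()"
```

```text
time: 3.4
eef_pos: [0.5683, -0.0437, 0.0616]
tcp_rot: [0.115, 0.993, -0.001, 0.002]
contact_force: [0.1, -0.1, 0.9]
opening: -0.002
finger_force: 0.2
t 3.4 tcp stand [17.9 54.6 61.6] yaw of tool y 76.78 F stand [0.2, -0.1, 0.9] open -0.002
```

```bash
cat >> h.py <<'E'
def pegs(n="scene"):
    c=read_camera(n); p=st(cloud(c)); m=(abs(p[...,2]-80)<6)&(np.hypot(p[...,0],p[...,1])<76)&(np.hypot(p[...,0],p[...,1])>54)
    k,l,s,ce=cv2.connectedComponentsWithStats(m.astype(np.uint8))
    for i in range(1,k):
        if s[i,4]>5: print(n,s[i,4],ce[i].round(),p[l==i].mean(0).round(1))
    return c,p
E
python3 - <<'E'
from h import *
show()
for n in("scene","top","wrist"): c,p=pegs(n); cv2.imwrite(f"pics/p_{n}.png",c["frame"])
show()
E
```

```text
t 3.4 tcp stand [17.9 54.6 61.6] yaw of tool y 76.78 F stand [0.2, -0.1, 0.9] open -0.002
scene 16 [295. 190.] [-35.  -54.7  81.1]
scene 14 [252. 201.] [10.6 63.8 81.3]
top 11 [278. 218.] [-31.8 -55.7  80.6]
wrist 476 [270. 262.] [ 5.9 60.8 80.3]
t 3.55 tcp stand [15.9 55.2 60.7] yaw of tool y 76.79 F stand [-0.9, 0.8, 0.6] open 0.001
```

View pics/p_wrist.png

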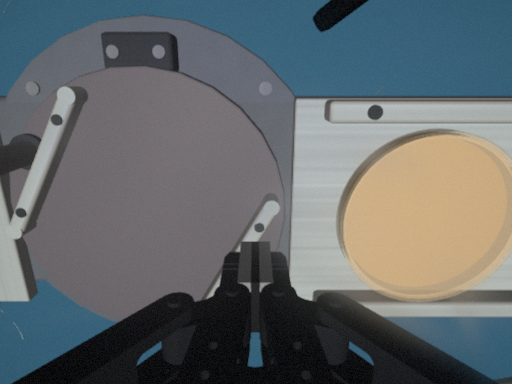

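The wrist view shows the table turned about 30°, with the rails slanted and the finger still pushing peg A. I continue along the arc.

```bash
python3 -m crank '[[[-6,-4,0],0,255],[[-11,-8,0],0,255],[[-17,-14,0],0,255],[[-20,-18,0],0,255],[[-20,-18,0],0,255],[[-20,-18,0],0,255],[[-20,-18,0],0,255]]' && python3 - <<'E'
from h import *
show(); pegs("scene"); pegs("top")
E
```

```text
time: 4.25
eef_pos: [0.5815, -0.0644, 0.0604]
tcp_rot: [0.115, 0.993, -0.0, 0.0]
contact_force: [-0.2, -0.6, -0.6]
opening: -0.003
finger_force: 0.0
t 4.25 tcp stand [35.5 37.5 60.4] yaw of tool y 76.8 F stand [-0.1, -0.6, -0.6] open -0.003
scene 9 [252. 194.] [31.  50.7 80.7]
scene 20 [291. 204.] [-64.6 -12.3  81.5]
top 11 [258. 225.] [-64.8  -4.7  81.3]
```

The turntable has snapped over. I lift clear, move to beyond the flag and confirm the angle.

```bash
python3 -m crank '[[[0,0,-45],0,255],[[0,0,-90],0,255],[[0,0,-120],0,255],[[10,-45,-120],0,255],[[20,-90,-120],0,255],[[30,-135,-120],0,255],[[35,-180,-120],0,255],[[35,-222,-120],0,255],[[35,-222,-120],0,255],[[35,-222,-120],0,255]]' && python3 - <<'E'
from h import *
show(); pegs("scene"); c,p=pegs("top"); c,p=pegs("wrist"); cv2.imwrite("pics/w3.png",c["frame"])
E
```

```text
time: 5.35
eef_pos: [0.4963, -0.2728, 0.1802]
tcp_rot: [0.116, 0.993, 0.0, -0.0]
contact_force: [-0.6, 0.6, 0.3]
opening: 0.004
finger_force: 0.0
t 5.35 tcp stand [ 1.000e-01 -1.849e+02  1.802e+02] yaw of tool y 76.69 F stand [-0.7, 0.5, 0.3] open 0.004
scene 13 [259. 179.] [62.6 -0.8 80.1]
scene 19 [287. 207.] [-65.5  -0.3  81.6]
top 12 [267. 181.] [65.4  0.  82.9]
top 10 [257. 224.] [-63.5   0.2  82.1]
wrist 223 [505. 108.] [-65.2  -6.9  79.4]
wrist 249 [472. 267.] [62.3 -4.6 80.3]
```

View pics/w3.png

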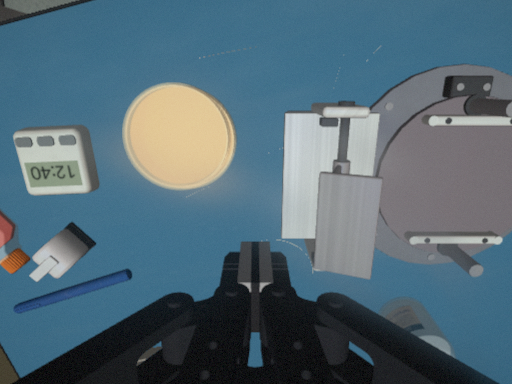

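The channel is now in line (pegs at x = ±64, y ≈ 0), and the flag is still up at (345,225), to the right of the fingers. I descend and push it inwards.

```bash
python3 -m crank '[[[0,0,40],0,255],[[0,0,68],0,255],[[0,0,68],0,255],[[0,20,68],0,255],[[0,32,68],0,255],[[0,44,68],0,255],[[0,56,68],0,255],[[0,68,68],0,255],[[0,78,68],0,255],[[0,84,68],0,255]]' && python3 -m crank '[[[0,0,0],0,255],[[0,0,0],0,255]]' >/dev/null; python3 - <<'E'
from h import *
show()
c=read_camera("scene"); p=st(cloud(c)); m=(abs(p[...,0])<30)&(p[...,1]>-110)&(p[...,1]<-40)&(p[...,2]>60)&(p[...,2]<84); q=p[m]; print(len(q)); 
for a in(-105,-95,-85,-75,-65,-55,-47): k=abs(q[:,1]-a)<5; print(a,k.sum(),q[k].mean(0).round(1) if k.any() else "")
cv2.imwrite("pics/s4.png",cv2.resize(c["frame"][130:270,180:370],None,fx=3,fy=3))
E
```

```text
time: 6.5
eef_pos: [0.516, -0.1895, 0.1123]
tcp_rot: [0.115, 0.993, 0.0, -0.0]
contact_force: [-0.5, -0.1, 0.4]
opening: -0.0
finger_force: 0.0
t 6.7 tcp stand [   0.4 -100.5  112.3] yaw of tool y 76.81 F stand [-0.1, -0.2, 0.6] open 0.002
320
-105 42 [  -0.3 -104.9   76. ]
-95 39 [ -0.  -95.   75.9]
-85 45 [ -1.4 -84.7  76.2]
-75 41 [  0.6 -74.7  75.7]
-65 41 [ -2.2 -65.1  76. ]
-55 43 [  0.9 -55.3  75.9]
-47 76 [  0.4 -47.4  71.3]
```

View pics/s4.png

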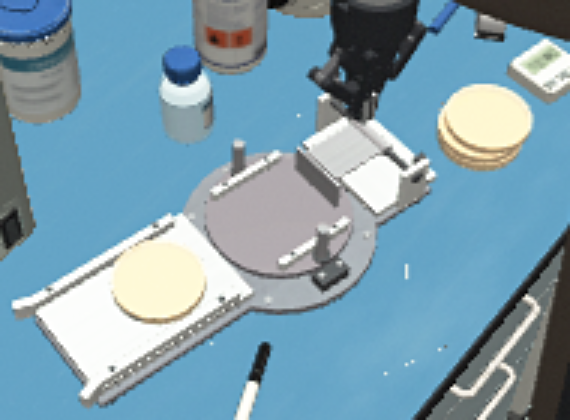

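The flag is down and level (arm top z 76 all along), the channel is in line, and the dish has not moved. I go round behind the dish.

```bash
python3 -m crank '[[[0,0,-45],0,255],[[0,45,-45],0,255],[[0,90,-45],0,255],[[0,135,-45],0,255],[[0,180,-45],0,255],[[0,225,-45],0,255],[[0,270,-45],0,255],[[0,322,-45],0,255],[[0,322,-45],0,255],[[0,322,-45],0,255]]' >/dev/null && python3 -m crank '[[[0,0,45],0,255],[[0,0,90],0,255],[[0,0,105],0,255],[[0,0,110],0,255],[[0,0,110],0,255]]' && python3 -c "
from h import *; show()"
```

```text
time: 8.25
eef_pos: [0.5899, 0.1219, 0.0479]
tcp_rot: [0.116, 0.993, -0.0, 0.0]
contact_force: [-0.1, 0.2, 0.0]
opening: 0.003
finger_force: 0.0
t 8.25 tcp stand [  1.2 220.8  47.9] yaw of tool y 76.73 F stand [-0.1, 0.2, 0.0] open 0.003
```

```bash
python3 -m crank '[[[1,-10,2],0,255],[[1,-22,2],0,255],[[1,-34,2],0,255],[[1,-46,2],0,255],[[1,-58,2],0,255],[[1,-70,2],0,255],[[1,-82,2],0,255],[[1,-94,2],0,255],[[1,-106,2],0,255],[[1,-118,2],0,255]]' >/dev/null && python3 -m crank '[[[0,-6,0],0,255],[[0,-12,0],0,255],[[0,-18,0],0,255],[[0,-24,0],0,255],[[0,-29,0],0,255],[[0,-33,0],0,255],[[0,-33,0],0,255]]' && cat >> h.py <<'E'
def dish(n):
    c=read_camera(n); p=st(cloud(c)); hsv=cv2.cvtColor(c["frame"],cv2.COLOR_BGR2HSV)
    m=(hsv[...,1]>50)&(hsv[...,0]<30)&(hsv[...,2]>120)&(p[...,2]>46)&(p[...,2]<60)&(abs(p[...,0])<60)&(p[...,1]>-60)&(p[...,1]<200)
    q=p[m]; print(n,len(q),cv2.minEnclosingCircle(q[:,:2].astype(np.float32)),q.min(0).round(1),q.max(0).round(1)); return c
E
python3 - <<'E'
from h import *
show(); dish("scene"); dish("top"); c=dish("wrist"); cv2.imwrite("pics/w5.png",c["frame"])
E
```

```text
time: 9.95
eef_pos: [0.5543, -0.0248, 0.0461]
tcp_rot: [0.115, 0.993, 0.0, 0.001]
contact_force: [0.2, 1.3, 5.5]
opening: 0.003
finger_force: 2.7
t 9.95 tcp stand [-0.1 69.9 46.1] yaw of tool y 76.76 F stand [-0.0, 1.3, 5.5] open 0.003
scene 55 ((-2.7371461391448975, 16.398269653320312), 43.760009765625) [-45.4 -24.2  46.2] [30.9 59.1 58. ]
top 336 ((1.693124532699585, 13.131754875183105), 44.04511642456055) [-42.3 -28.7  46.1] [45.7 19.7 59.9]
wrist 21116 ((0.13321392238140106, 13.270569801330566), 45.063968658447266) [-44.9 -31.5  50.3] [44.  56.5 58.2]
```

View pics/w5.png

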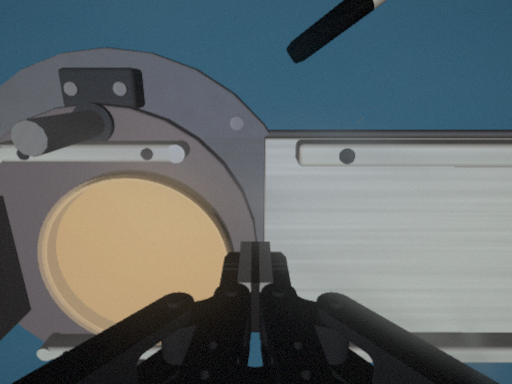

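The wrist view shows the dish in the channel at (135,260), with the finger at its rear edge. The 5.5 N vertical force is odd, so I'll check the dish's tilt before pushing further.

```bash
python3 - <<'E'
from h import *
show()
c=read_camera("wrist"); p=st(cloud(c)); hsv=cv2.cvtColor(c["frame"],cv2.COLOR_BGR2HSV)
m=(hsv[...,1]>50)&(hsv[...,0]<30)&(hsv[...,2]>120)&(p[...,2]>46)&(p[...,2]<62)&(np.hypot(p[...,0],p[...,1]-13.3)<38)
q=p[m]; a=np.linalg.lstsq(np.c_[q[:,:2],np.ones(len(q))],q[:,2],rcond=None)[0]; print(a, "z at y=-30,55:",a[2]-30*a[1],a[2]+55*a[1])
for n,y0,y1 in(("disc",-30,30),("deck",90,200)):
    k=(abs(p[...,0])<60)&(p[...,1]>y0)&(p[...,1]<y1)&(p[...,2]<45)&(p[...,2]>34); print(n,np.median(p[k][:,2]))
E
```

```text
t 10.1 tcp stand [-0.1 69.9 46.1] yaw of tool y 76.8 F stand [-0.1, 1.1, 4.8] open 0.002
[-1.39224795e-03 -1.77006327e-03  5.22962380e+01] z at y=-30,55: 52.34933984816996 52.1988844705552
disc 37.63940064768603
deck 38.95875689811193
```

The dish is flat. I raise the finger 3 mm to see whether the vertical force goes away.

```bash
python3 -m crank '[[[0,2,0],0,255],[[0,2,0],0,255],[[0,2,-3],0,255],[[0,2,-3],0,255]]' && python3 - <<'E'
from h import *
show(); dish("wrist")
E
```

```text
time: 10.55
eef_pos: [0.5535, -0.0221, 0.0477]
tcp_rot: [0.115, 0.993, -0.0, -0.001]
contact_force: [0.8, -0.5, 0.1]
opening: 0.004
finger_force: 0.0
t 10.55 tcp stand [-1.5 72.3 47.7] yaw of tool y 76.8 F stand [0.9, -0.3, 0.1] open 0.004
wrist 20755 ((2.403188705444336, 13.910202026367188), 46.93024826049805) [-44.3 -31.4  46.5] [48.7 57.  54.3]
```

```bash
python3 -m crank '[[[-1,-4,0],0,255],[[-1,-7,0],0,255],[[-1,-10,0],0,255],[[-1,-13,0],0,255],[[-1,-15,0],0,255],[[-1,-16,0],0,255],[[-1,-16,0],0,255]]' && python3 - <<'E'
from h import *
show(); dish("wrist"); dish("top")
E
```

```text
time: 11.3
eef_pos: [0.5516, -0.0379, 0.0484]
tcp_rot: [0.115, 0.993, -0.0, 0.0]
contact_force: [0.2, 0.0, 0.1]
opening: 0.001
finger_force: 0.0
t 11.3 tcp stand [ 0.3 56.4 48.4] yaw of tool y 76.79 F stand [0.2, 0.1, 0.1] open 0.001
wrist 20383 ((-0.20084214210510254, 2.9130568504333496), 44.992645263671875) [-44.6 -41.3  50.2] [37.3 46.6 59.4]
top 287 ((1.7828960418701172, -0.8225538730621338), 43.03885269165039) [-40.9 -38.2  46.2] [44.5  5.2 59.9]
```

```bash
python3 -m crank '[[[0,-1,0],0,255],[[0,-2,0],0,255],[[0,-3,0],0,255],[[0,-4,0],0,255],[[0,-4,0],0,255],[[0,-4,0],0,255]]' && python3 - <<'E'
from h import *
show(); dish("wrist")
E
```

```text
time: 12.0
eef_pos: [0.5507, -0.0417, 0.0483]
tcp_rot: [0.115, 0.993, -0.0, -0.0]
contact_force: [-0.2, -0.3, -0.5]
opening: 0.003
finger_force: 0.0
t 12.0 tcp stand [ 0.3 52.5 48.3] yaw of tool y 76.8 F stand [-0.1, -0.3, -0.5] open 0.003
wrist 20328 ((-0.15912795066833496, -0.5304377675056458), 44.878448486328125) [-44.3 -44.5  49.7] [36.5 43.1 54.5]
```

```bash
python3 -m crank '[[[0,-1,0],0,255],[[0,-2,0],0,255],[[0,-2,0],0,255],[[0,-2,0],0,255]]' && python3 - <<'E'
from h import *
show(); dish("wrist")
E
```

```text
time: 12.45
eef_pos: [0.5503, -0.0437, 0.0483]
tcp_rot: [0.115, 0.993, -0.0, 0.0]
contact_force: [-0.3, -0.2, -0.6]
opening: 0.001
finger_force: 0.0
t 12.45 tcp stand [ 0.3 50.5 48.3] yaw of tool y 76.8 F stand [-0.2, -0.2, -0.6] open 0.001
wrist 20348 ((0.1731891930103302, -2.3202905654907227), 45.00949478149414) [-44.3 -46.5  49.7] [37.7 42.1 60. ]
```

```bash
python3 -m crank '[[[0,-0.5,0],0,255],[[0,-1,0],0,255],[[0,-1,0],0,255],[[0,-1,0],0,255]]' && python3 - <<'E'
from h import *
show(); dish("wrist"); pegs("wrist")
E
```

```text
time: 12.9
eef_pos: [0.55, -0.0446, 0.0483]
tcp_rot: [0.115, 0.993, -0.0, 0.0]
contact_force: [-0.6, 0.4, 0.4]
opening: -0.002
finger_force: 0.0
t 12.9 tcp stand [ 0.3 49.6 48.3] yaw of tool y 76.8 F stand [-0.7, 0.2, 0.4] open -0.002
wrist 20320 ((-0.5023269653320312, -3.879061460494995), 44.84873580932617) [-44.5 -47.5  50. ] [37.5 40.3 54.3]
wrist 1347 [101. 133.] [-65.3  -1.3  81.3]
wrist 13 [  1. 234.] [-26.  -48.   74.7]
wrist 254 [275. 277.] [-10.   56.8  78.4]
wrist 256 [  4. 320.] [ 13.5 -55.8  74.6]
wrist 179 [ 24. 345.] [ 25.8 -49.7  75.2]
```

```bash
python3 - <<'E'
from h import *
c=read_camera("wrist"); p=st(cloud(c)); cv2.imwrite("pics/w6.png",c["frame"])
for v in (225,235,245): print([(u,*p[v,u].round(0).astype(int)) for u in range(0,60,4)])
t=c=read_camera("top"); p=st(cloud(c)); m=(abs(p[...,0])<20)&(p[...,1]>-110)&(p[...,1]<-35)&(p[...,2]>70)&(p[...,2]<95); q=p[m]; print(np.polyfit(q[:,1],q[:,2],1),q.max(0))
E
```

```text
[(0, np.int64(-30), np.int64(-48), np.int64(74)), (4, np.int64(-28), np.int64(-49), np.int64(71)), (8, np.int64(-28), np.int64(-48), np.int64(70)), (12, np.int64(-27), np.int64(-48), np.int64(68)), (16, np.int64(-26), np.int64(-49), np.int64(65)), (20, np.int64(-25), np.int64(-48), np.int64(64)), (24, np.int64(-24), np.int64(-48), np.int64(62)), (28, np.int64(-23), np.int64(-48), np.int64(60)), (32, np.int64(-23), np.int64(-47), np.int64(58)), (36, np.int64(-21), np.int64(-48), np.int64(55)), (40, np.int64(-20), np.int64(-48), np.int64(52)), (44, np.int64(-19), np.int64(-48), np.int64(49)), (48, np.int64(-18), np.int64(-48), np.int64(46)), (52, np.int64(-20), np.int64(-42), np.int64(52)), (56, np.int64(-20), np.int64(-41), np.int64(52))]
[(0, np.int64(-25), np.int64(-49), np.int64(74)), (4, np.int64(-25), np.int64(-48), np.int64(73)), (8, np.int64(-25), np.int64(-47), np.int64(73)), (12, np.int64(-23), np.int64(-48), np.int64(69)), (16, np.int64(-23), np.int64(-48), np.int64(68)), (20, np.int64(-21), np.int64(-48), np.int64(65)), (24, np.int64(-20), np.int64(-49), np.int64(62)), (28,
[... 516 characters left out ...]
.int64(-48), np.int64(72)), (12, np.int64(-20), np.int64(-48), np.int64(71)), (16, np.int64(-18), np.int64(-48), np.int64(68)), (20, np.int64(-17), np.int64(-48), np.int64(66)), (24, np.int64(-16), np.int64(-48), np.int64(65)), (28, np.int64(-15), np.int64(-48), np.int64(62)), (32, np.int64(-14), np.int64(-48), np.int64(60)), (36, np.int64(-13), np.int64(-48), np.int64(57)), (40, np.int64(-11), np.int64(-49), np.int64(54)), (44, np.int64(-10), np.int64(-48), np.int64(53)), (48, np.int64(-10), np.int64(-47), np.int64(51)), (52, np.int64(-10), np.int64(-44), np.int64(52)), (56, np.int64(-10), np.int64(-42), np.int64(52))]
[1.39601755e-02 7.61707564e+01] [ 19.55432293 -45.60642368  83.34342048]
```

View pics/w6.png

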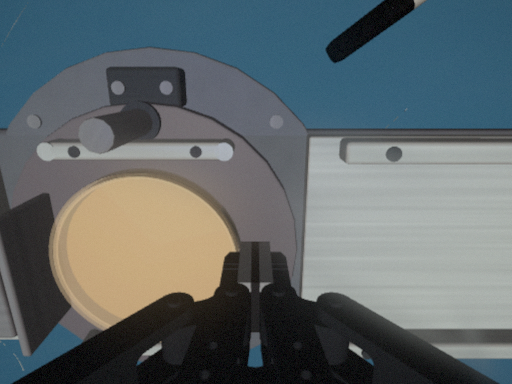

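The blade face reads -48 (true -45.5), so my frame is biased by -2.5 mm. The dish's front edge, left of (52,235), is at or very near it. One more light nudge until force shows, then I back off.

```bash
python3 -m crank '[[[0,-1,0],0,255],[[0,-1,0],0,255],[[0,-1,0],0,255]]' && python3 -c "
from h import *
show(); dish('wrist')"
```

```text
time: 13.4
eef_pos: [0.5499, -0.0451, 0.0483]
tcp_rot: [0.115, 0.993, 0.0, 0.0]
contact_force: [0.3, 2.5, -0.2]
opening: 0.001
finger_force: 1.4
t 13.4 tcp stand [ 0.3 49.  48.3] yaw of tool y 76.79 F stand [-0.3, 2.5, -0.2] open 0.001
wrist 20298 ((-0.07852818071842194, -4.045571804046631), 44.99464416503906) [-44.2 -48.   50. ] [37.  39.7 54.6]
```

There is now 2.5 N on the finger, so the dish is seated. I retreat along the lane, then lift.

```bash
python3 -m crank '[[[0,3,0],0,255],[[0,10,0],0,255],[[0,25,0],0,255],[[0,25,-40],0,255],[[0,25,-85],0,255],[[0,60,-110],0,255],[[0,100,-110],0,255],[[0,140,-110],0,255],[[0,140,-110],0,255],[[0,140,-110],0,255]]' && python3 - <<'E'
from h import *
show(); dish("scene"); dish("top"); pegs("scene"); c,p=pegs("top"); m=(abs(p[...,0])<20)&(p[...,1]>-110)&(p[...,1]<-50)&(p[...,2]>65)&(p[...,2]<100); q=p[m]; print(np.polyfit(q[:,1],q[:,2],1))
c=dict(read_camera("scene")); cv2.imwrite("pics/end.png",c["frame"][100:290,150:400])
E
```

```text
time: 14.45
eef_pos: [0.5816, 0.0923, 0.1581]
tcp_rot: [0.114, 0.994, -0.0, -0.0]
contact_force: [0.1, -0.9, 0.3]
opening: 0.003
finger_force: 0.0
t 14.45 tcp stand [ -0.2 190.1 158.1] yaw of tool y 76.96 F stand [0.3, -0.9, 0.3] open 0.003
scene 126 ((0.6485409736633301, -3.281191349029541), 47.3764533996582) [-44.1 -48.5  46.3] [45.5 44.  58.7]
top 672 ((1.5189095735549927, -0.9484061598777771), 44.43115997314453) [-42.9 -44.5  46. ] [45.5 43.1 59.8]
scene 14 [259. 179.] [62.5 -0.3 81.2]
scene 17 [292. 188.] [-19.1 -56.4  75.9]
scene 20 [288. 206.] [-65.3  -0.7  81.4]
top 12 [267. 182.] [65.   0.4 81.4]
top 6 [282. 202.] [ 18.1 -55.4  75.6]
top 72 [283. 209.] [ -1.5 -64.9  76.6]
top 8 [257. 224.] [-63.9  -0.1  81.4]
[2.08287419e-02 7.66580806e+01]
```

View pics/end.png

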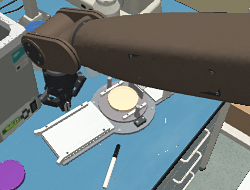

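The picture shows the dish on the turntable at (124,97), clear of the arm. The flag is level and the pegs are in line with the lane's cross axis.

```bash
python3 -c "
from plant import ctrl; print(ctrl.sign_off())"
```

```text
the job is handed in; nothing more can be done
None
```

I handed the job in at about 14.5 s of the 58 s: the channel is in line with the lane, the stop flag is down and the dish lies flat against it, no bystander was touched as far as I could tell, and no verdict came back.

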